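Gauge two perfume caps and sort them before engraving

ROBOT

A 6-joint arm with a two-finger parallel gripper is mounted at the origin on the work surface. World frame = base frame: x ahead of the robot, y to its left, z up, the work surface at z = 0. Lengths are in m, angles in degrees, forces in N, time in s.
With the tool pointing down it reaches from about 0.325 to 1 m from the base axis. Payload 5.1 kg.
Tool frame: the origin (TCP) lies midway between the tips of the shut fingers; the grasp point (between the pads) lies 19 mm behind it; z points along the fingers, x is the direction in which the jaws open and shut, and the axes are right-handed (so a half turn about z gives the same grasp; the last joint's range is limited). The gripper opens to 85 mm and grips with 20 to 120 N. Pads are 22 mm wide; open, the fingers measure 114 mm over their backs; the gripper's body (76 mm by 85 mm) begins 54 mm behind the grasp point. The pads swing forward as they close: fully open they stand 13 mm farther back than shut.
Start: joints at [61.616, 7.093, 94.555, -0, 78.352, -4.733], TCP at [0.261, 0.595, 0.231] pointing down, gripper open.
Joint ranges: [-149.61, 149.61], [-58.7, 133.49], [1.44, 155.28], [-77.14, 257.14], [18.33, 153.61], [-166.67, 166.67]. Speed limits (degrees/s): [147.25, 147.25, 180, 180, 180, 180].

INTERFACE

Orientations are given as a 3x3 rotation matrix whose columns are the frame's x, y, z axes.
In Python, from cell import ctrl gives the robot as it stands. The module is installed in compiled form; this text tells all that it offers.
- The arm moves only by the tool move_arm, never from a script. Its argument "series" is one flat list of numbers, 7 for each row, row after row: the shift along the tool's x, y, z in cm, then the turn, a rotation vector about the tool's x, y, z in degrees, then the finger opening in cm, from 0 to 8.54. In form: [x, y, z, rx, ry, rz, jaw, x, y, z, rx, ry, rz, jaw, ...]. A call has 1 to 12 rows; each row is the pose to reach, as a shift and turn from the pose commanded when the call began, along the tool's axes at that moment; what a row does not reach only later rows make up. A row lasts 1/12 s, in which the tool goes at most 41.7 mm and 7.16 degrees, less where a joint would pass 70% of its speed; a pose out of reach is approached as far as the arm can. A call with a gripper value outside its range is refused whole. The fingers move at their own pace and stop on an object; "squeeze" is the grip in N (left out, the last holds). Time passes only in rows, so rows that repeat a pose let the fingers close. It gives the time, the measured TCP pose, the force and the opening at its end, in the units of the state.
- ctrl.observe(): the state, without advancing time (a new reading comes with each control period).
- ctrl.capture(name): name is "side" or "top"; returns a dict with "img" (420x560x3 uint8, blue, green, red), "vertical_fov" (degrees; the focal length in pixels is half the picture's height over the tangent of half this angle, whatever the lens; pixels are square), "cx", "cy" (the principal point, pixels), "position" and "rotation" of the camera in the world. Camera axes: x right, y up, looking along -z (the intrinsics and any distortion apply to the point x, -y, -z); pixel columns grow to the right and rows downward; lengths in m; the calibration is good to about 2 mm. A picture is of the moment at which its call begins. There is no depth.
- ctrl.sign_off(): hands the job in, once; it reports no verdict.
The state is a dict: "time_s": time; "qpos": joint angles; "qvel": joint speeds; "joint_efforts": joint torques, N m; "tool_pos": TCP position; "eef_rot": TCP orientation; "contact_force": force on the tool from outside, world axes, zero at the start; "ft_torque": the same for the moment, N m; "gripper_width": finger opening in m.
Only numpy, scipy, OpenCV 4.12 (cv2) and the standard library are available. Lean on these libraries where they do the work, as an engineer would, in place of code of your own. Each camera call takes 0.05 s, during which the arm holds its last target. There are 200 camera calls.

TASK

Check the bores of the two black caps on the stepped gauge pin: take one cap at a time, ease it mouth down over the pin as far as it will go without forcing it, and sort it before trying the other. A cap whose rim goes all the way down onto the white block is good: stand it upright, mouth down, on the floor of the green tray; a cap that stops partway on the pin's step is undersize: put it in the red bin. Leave the mouse, the gift box and the blue clamp where they are, and let go of everything at the end.

Things in the scene. Friction and masses are not known exactly. Their poses are not given: they have to be found in the camera images.
- cap_a: one of two glossy black perfume-bottle caps with a thin brass band near the top, alike outside: cylinder 28 mm in diameter, 50 mm tall, about 45 g, loose, closed on top, mouth down, blind bore 42 mm deep, either full size (15 mm) or undersize (10 mm), which cannot be seen from outside. Starts standing on the bench. Origin at the centre of the mouth rim (underside); z up through the closed top.
- cap_b: one of two glossy black perfume-bottle caps with a thin brass band near the top, alike outside: cylinder 28 mm in diameter, 50 mm tall, about 45 g, loose, closed on top, mouth down, blind bore 42 mm deep, either full size (15 mm) or undersize (10 mm), which cannot be seen from outside. Starts standing on the bench. Origin at the centre of the mouth rim (underside); z up through the closed top.
- gauge: fixed gauge: aluminium plate 110 x 150 x 8 mm, white block 60 x 70 mm on it with its top 30 mm above the bench, upright stepped steel pin at its centre. Pin, above the block: 13 mm diameter to 20 mm, cone to 8 mm diameter at 22.5 mm, 8 mm to 36 mm, nose to 3 mm diameter at 40 mm. Origin at the plate's underside centre; z up along the pin.
- gauge_seat (a point): the point on the pin's axis at the white block's top surface, 30 mm above the bench, where a good cap's rim comes to rest (an undersize cap stops on the cone with its rim about 21 mm above this point); z up along the pin.
- pass_tray: fixed low green tray for good caps, 130 x 130 x 14 mm outside, walls and floor 4 mm thick, open on top. Origin at the centre of its underside on the bench; x and y along its sides.
- reject_bin: fixed red bin for undersize caps, 150 x 150 x 40 mm outside, walls and floor 4 mm thick, open on top. Origin at the centre of its underside on the bench; x and y along its sides.
- mouse: bystander: black cordless computer mouse, 105 x 60 x 26 mm, loose. Origin at the centre of its underside.
- gift_box: bystander: small black presentation box with red lining and raised lid, base 70 x 90 x 22 mm, lid standing up 55 mm at its far side, loose. Origin at the centre of the base's underside.
- blue_clamp: bystander: small blue clamp, 50 x 22 mm, 24 mm tall with two black screws, loose. Origin at the centre of its underside.

How it is judged:
By the outcome, as a careful person would: the job done as asked, in the order asked, and still so for the second after the job is handed in, with the robot touching nothing.
It also fails if it takes over 64 s, if anything falls off the work surface, if the arm or the gripper's body presses on something with over 40 N, if the wrist force passes 120 N, or if a joint passes its speed limit or range.

## Working session

There is one attempt and no reset: what is moved stays moved. The work goes in short steps, Python scripts to look and compute and a tool call to move; the robot and the scene stay as the last step left them, time stands still between calls to the robot, and variables do not carry over. Pictures are saved under pics/ and viewed, about 8 in all and at most 12, crops included, and the job is handed in when it is done.

Besides the shell and the picture viewer there is one more tool, called by a JSON object that holds its "fn" and its "kwargs", one argument or row to a line. move_arm: Moves the arm, as the interface text tells. Its arguments: {"type":"object","properties":{"series":{"type":"array"},"squeeze":{"type":"number"}},"required":["series"]}

```bash
mkdir -p pics
python3 - <<'E'
from cell import ctrl
import cv2,numpy as np
for n in("top","side"):
    c=ctrl.capture(n); cv2.imwrite(f"pics/{n}0.png",c["img"]); print(n,{k:v for k,v in c.items() if k!="img"})
print(ctrl.observe())
E
```

```text
top {'vertical_fov': 49.83522695115492, 'cx': 282.3414003630985, 'cy': 212.77727991102674, 'position': array([0.50537904, 0.01343738, 1.05372517]), 'rotation': array([[ 0.02303997,  0.99477213, -0.09948654],
       [-0.9996683 ,  0.02406968,  0.00916222],
       [ 0.01150893,  0.09924244,  0.99499672]])}
side {'vertical_fov': 47.43166356203546, 'cx': 277.0445310482744, 'cy': 206.1551590579408, 'position': array([ 0.52987007, -0.84914861,  0.80583843]), 'rotation': array([[ 0.99553679,  0.05398991, -0.07740536],
       [-0.09391255,  0.64777578, -0.75602049],
       [ 0.00932384,  0.75991554,  0.64995495]])}
{'time_s': 0.1, 'qpos': array([ 6.16168023e+01,  7.13037578e+00,  9.46252675e+01,  2.10094569e-05,
        7.83527228e+01, -4.73256220e+00]), 'qvel': array([-0.05150059, -0.06008282, -0.0564456 ,  0.03868045, -0.05693311,
        0.05137234]), 'joint_efforts': array([ 6.79525692e-04, -4.24928606e+01, -3.66654932e+01, -5.54628411e-05,
        3.87973152e-03,  1.80779585e-05]), 'tool_pos': array([0.26051751, 0.59491034, 0.2301792 ]), 'eef_rot': array([[ 4.01157938e-01,  9.16008461e-01, -8.99397555e-04],
       [ 9.16006963e-01, -4.01158916e-01, -1.66381205e-03],
       [-1.88486726e-03, -1.56403013e-04, -9.99998211e-01]]), 'contact_force': array([-0.00794489,  0.1814858 , -0.16180603]), 'ft_torque': array([ 0.00907657,  0.02291972, -0.02107081]), 'gripper_width': 0.08549552250679457}
```

View pics/top0.png

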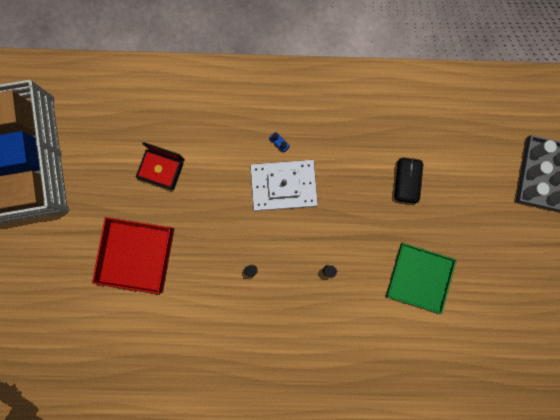

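View pics/side0.png

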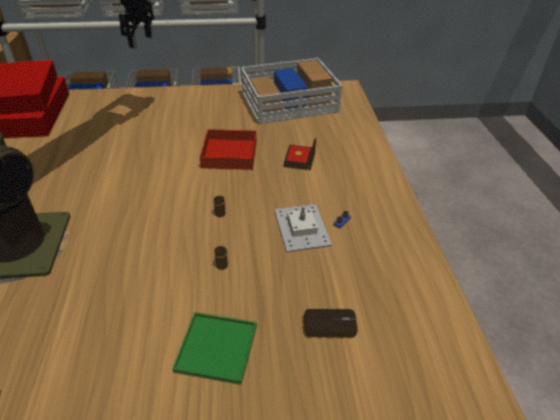

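The top view shows the caps at about (250,271) and (329,271), the gauge pin at (284,183), the red bin at (134,256) and the green tray at (421,278). The side view shows the caps at (219,206) and (221,257) and the pin at (303,213).

```bash
cat > h.py <<'E'
from cell import ctrl
import cv2,numpy as np
def K(c):
    f=c["img"].shape[0]/2/np.tan(np.radians(c["vertical_fov"]/2)); return f
def ray(c,u,v):
    f=K(c); d=np.array([(u-c["cx"])/f,-(v-c["cy"])/f,-1.]); return c["position"],c["rotation"]@d
def plane(c,u,v,z):
    p,d=ray(c,u,v); return p+d*(z-p[2])/d[2]
def proj(c,P):
    q=c["rotation"].T@(np.asarray(P)-c["position"]); f=K(c)
    return np.array([c["cx"]+f*q[0]/-q[2],c["cy"]-f*q[1]/-q[2]])
def tri(c1,a,c2,b):
    p,d=ray(c1,*a); q,e=ray(c2,*b)
    s=np.linalg.lstsq(np.c_[d,-e],q-p,rcond=None)[0]; A=p+d*s[0];B=q+e*s[1]
    return (A+B)/2,np.linalg.norm(A-B)
def blobs(m,amin=40):
    n,l,s,ce=cv2.connectedComponentsWithStats(m.astype(np.uint8)); return [(ce[i].round(2),s[i]) for i in range(1,n) if s[i,4]>=amin]
def up(img,x0,y0,w,h,k,name):
    cv2.imwrite(name,cv2.resize(img[y0:y0+h,x0:x0+w],None,fx=k,fy=k,interpolation=cv2.INTER_CUBIC))
E
python3 - <<'E'
from h import *
t=ctrl.capture("top"); s=ctrl.capture("side")
def cen(c,x0,y0,x1,y1,f):
    m=np.zeros(c["img"].shape[:2],bool); m[y0:y1,x0:x1]=f(c["img"].astype(int)[y0:y1,x0:x1])
    return sorted(blobs(m,30),key=lambda b:-b[1][4])[0]
dark=lambda i:i.max(2)<62
green=lambda i:(i[...,1]>1.6*i[...,2])&(i[...,1]>40)
red=lambda i:(i[...,2]>3*i[...,1])&(i[...,2]>60)
white=lambda i:(i.min(2)>105)
for n,f,a,b,z in [("cap1",dark,(235,255,265,290),(205,190,235,220),.025),("cap2",dark,(315,255,345,290),(205,240,235,275),.025),("tray",green,(370,230,470,330),(160,300,270,390),.007),("bin",red,(80,200,190,310),(190,120,265,175),.02)]:
    A=cen(t,*a,f);B=cen(s,*b,f)
    P,e=tri(t,A[0],s,B[0]); print(n,A[0],A[1][:5],B[0],B[1][:5],P.round(4),e.round(4),plane(t,*A[0],z).round(4),plane(s,*B[0],z).round(4))
a=t["img"][145:225,235:335]; b=s["img"][180:270,255:365]
k=4
o=np.zeros((360,840,3),np.uint8)
A=cv2.resize(a,None,fx=4,fy=4,interpolation=cv2.INTER_CUBIC);B=cv2.resize(b,None,fx=4,fy=4,interpolation=cv2.INTER_CUBIC)
o[:320,:400]=A;o[:360,400:840]=B; cv2.imwrite("pics/g.png",o)
E
```

```text
cap1 [249.97 270.79] [244 266  13  11 115] [219.29 210.15] [215 205  10  11  91] [0.4759 0.075  0.0085] 0.0029 [0.475 0.074 0.025] [0.4784 0.0558 0.025 ]
cap2 [328.72 271.03] [322 266  14  11 130] [220.97 262.48] [216 257  11  12 107] [ 0.4793 -0.1057  0.0087] 0.0026 [ 0.4785 -0.1039  0.025 ] [ 0.4816 -0.1209  0.025 ]
tray [420.99 277.93] [ 387  243   69   70 3221] [215.79 347.49] [ 174  314   82   69 3910] [ 0.468  -0.3202  0.0023] 0.0023 [ 0.4671 -0.3188  0.007 ] [ 0.4696 -0.3233  0.007 ]
bin [133.06 255.46] [  92  217   82   77 4338] [229.48 148.21] [ 201  132   54   29 1000] [0.5059 0.341  0.0178] 0.0053 [0.5033 0.3402 0.02  ] [0.5086 0.3377 0.02  ]
```

View pics/g.png

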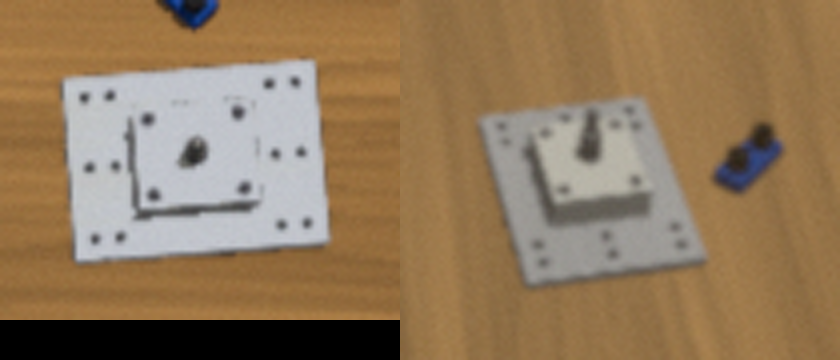

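Run:
```python
from h import *
t=ctrl.capture("top"); s=ctrl.capture("side")
print(plane(t,283.7,182.9,.03),plane(t,283.4,184.8,.008),plane(s,302.06,218.7,.03))
print(tri(t,(283.7,182.9),s,(302.06,218.7)))
for c,o,q in((t,(235,145,0),[(148,118),(238,112),(245,188),(154,194)]),(t,(235,145,0),[(62,78),(315,60),(329,243),(75,262)]),(s,(255,180,400),[(480,116),(640,98),(706,262),(528,286)])):
    P=[plane(c,(u-o[2])/4+o[0]-.4,v/4+o[1]-.4,.03 if q[0][0]==148 else .008) for u,v in q]; print(np.round(P,4).tolist(),np.mean(P,0).round(4))
for n in ("cap",):
  for P in ((.476,.0745),(.4785,-.104)):
    for z in(0,.05): print(P,z,proj(t,(*P,z)).round(1),proj(s,(*P,z)).round(1))
im=s["img"]; o=np.hstack([cv2.resize(im[185:285,190:250],None,fx=6,fy=6,interpolation=cv2.INTER_CUBIC)])
p=cv2.resize(t["img"][250:300,230:350],None,fx=3.5,fy=3.5,interpolation=cv2.INTER_CUBIC)
q=np.zeros((600,360+420,3),np.uint8);q[:,:360]=o;q[:175,360:]=p;cv2.imwrite("pics/c.png",q)
```

```text
[0.67659072 0.0024836  0.03      ] [0.67575703 0.00284763 0.008     ] [0.67831908 0.0016737  0.03      ]
(array([0.67760333, 0.00245465, 0.02916257]), np.float64(0.001721598438263417))
[[0.6963, 0.0307, 0.03], [0.7011, -0.0209, 0.03], [0.6572, -0.0258, 0.03], [0.6524, 0.0262, 0.03]] [0.6768 0.0026 0.03  ]
[[0.7229, 0.0821, 0.008], [0.7375, -0.0663, 0.008], [0.6293, -0.0762, 0.008], [0.6146, 0.0713, 0.008]] [0.6761 0.0027 0.008 ]
[[0.6178, 0.0698, 0.008], [0.7224, 0.079, 0.008], [0.7382, -0.0717, 0.008], [0.6319, -0.0823, 0.008]] [ 0.6776 -0.0013  0.008 ]
(0.476, 0.0745) 0 [250.4 270. ] [219.  212.8]
(0.476, 0.0745) 0.05 [249.1 270.6] [217.6 197.7]
(0.4785, -0.104) 0 [327.5 270.7] [220.3 264.6]
(0.4785, -0.104) 0.05 [330.  271.3] [218.7 249.1]
```

View pics/c.png

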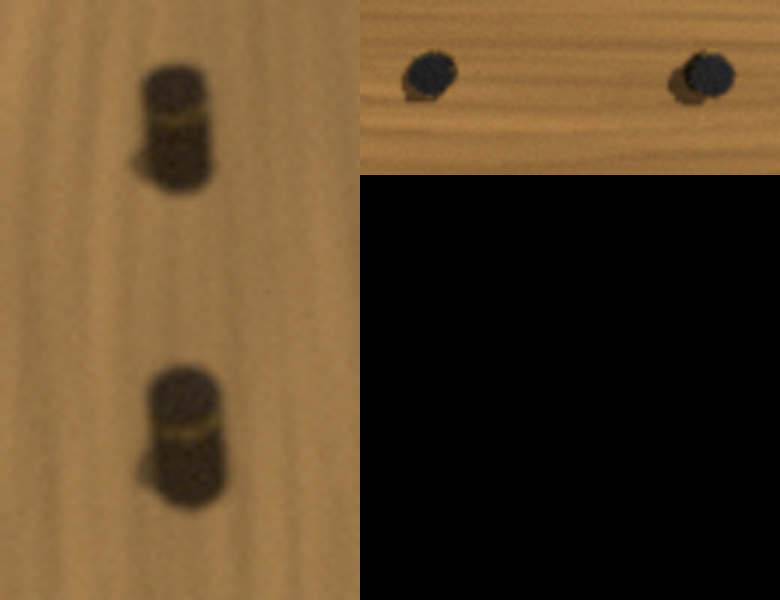

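Caps are at about (0.4765, 0.0715) and (0.4795, -0.105), and the pin at about (0.677, 0.001). I'll move over cap 1 and turn the jaws along world x so the side camera can see the cap between the fingers.

{"fn": "move_arm", "kwargs": {
  "series": [-39.3, 40.7, 8, 0, 0, 66.4, 8.5, -39.3, 40.7, 8, 0, 0, 66.4, 8.5, -39.3, 40.7, 8, 0, 0, 66.4, 8.5, -39.3, 40.7, 8, 0, 0, 66.4, 8.5, -39.3, 40.7, 8, 0, 0, 66.4, 8.5, -39.3, 40.7, 8, 0, 0, 66.4, 8.5, -39.3, 40.7, 8, 0, 0, 66.4, 8.5, -39.3, 40.7, 8, 0, 0, 66.4, 8.5, -39.3, 40.7, 8, 0, 0, 66.4, 8.5, -39.3, 40.7, 8, 0, 0, 66.4, 8.5, -39.3, 40.7, 8, 0, 0, 66.4, 8.5, -39.3, 40.7, 8, 0, 0, 66.4, 8.5],
  "squeeze": 25
}}

```text
time_s: 1.3
tool_pos: [0.4494, 0.1356, 0.1614]
eef_rot: [[1.0, -0.001, 0.001], [-0.001, -1.0, 0.0], [0.001, -0.0, -1.0]]
contact_force: [-0.5, 0.4, -0.1]
gripper_width: 0.0851
```

{"fn": "move_arm", "kwargs": {
  "series": [2, 4, 1, 0, 0, 0, 8.5, 2.7, 6.4, 1.1, 0, 0, 0, 8.5, 2.7, 6.4, 1.1, 0, 0, 0, 8.5, 2.7, 6.4, 1.1, 0, 0, 0, 8.5, 2.7, 6.4, 1.1, 0, 0, 0, 8.5]
}}

```text
time_s: 1.72
tool_pos: [0.4759, 0.0737, 0.1504]
eef_rot: [[1.0, -0.001, -0.0], [-0.001, -1.0, 0.0], [-0.0, -0.0, -1.0]]
contact_force: [0.2, -0.3, -0.2]
gripper_width: 0.085
```

{"fn": "move_arm", "kwargs": {
  "series": [0, 0.1, 4, 0, 0, 0, 8.5, 0, 0.1, 8, 0, 0, 0, 8.5, 0, 0.1, 11, 0, 0, 0, 7, 0, 0.1, 13, 0, 0, 0, 6, 0, 0.1, 14, 0, 0, 0, 5, 0, 0.1, 14, 0, 0, 0, 4, 0, 0.1, 14, 0, 0, 0, 3.5, 0, 0.1, 14, 0, 0, 0, 3, 0, 0.1, 14, 0, 0, 0, 2.5, 0, 0.1, 14, 0, 0, 0, 2, 0, 0.1, 14, 0, 0, 0, 2, 0, 0.1, 14, 0, 0, 0, 2],
  "squeeze": 30
}}

```text
time_s: 2.72
tool_pos: [0.4779, 0.0728, 0.0125]
eef_rot: [[1.0, -0.001, 0.004], [-0.001, -1.0, 0.001], [0.004, -0.001, -1.0]]
contact_force: [-0.2, 2.8, 5.8]
gripper_width: 0.0273
```

{"fn": "move_arm", "kwargs": {
  "series": [0, 0, -1, 0, 0, 0, 2, 0, 0, -4, 0, 0, 0, 2, 0, 0, -8, 0, 0, 0, 2, 0, 0, -11, 0, 0, 0, 2, 3, 1, -11, 0, 0, 0, 2, 6.5, 2.5, -11, 0, 0, 0, 2, 10, 4, -11, 0, 0, 0, 2, 13.5, 5.5, -11, 0, 0, 0, 2, 17, 6.5, -11, 0, 0, 0, 2, 19.9, 7.1, -11, 0, 0, 0, 2, 19.9, 7.1, -11, 0, 0, 0, 2, 19.9, 7.1, -11, 0, 0, 0, 2]
}}

```text
time_s: 3.72
tool_pos: [0.6754, 0.0006, 0.1202]
eef_rot: [[1.0, -0.002, -0.001], [-0.002, -1.0, -0.0], [-0.001, 0.0, -1.0]]
contact_force: [-0.4, 0.1, -0.9]
gripper_width: 0.0277
```

```bash
cat > v.py <<'E'
from h import *
import sys
s=ctrl.capture("side"); o=ctrl.observe(); print(o["tool_pos"].round(4),o["contact_force"].round(2),o["gripper_width"].round(4))
x,y=proj(s,o["tool_pos"]).astype(int); print(x,y)
x0,y0=max(x-50,0),max(y-45,0); up(s["img"],x0,y0,100,100,6,sys.argv[1]); print("crop",x0,y0,"tcp in crop",(proj(s,o["tool_pos"])-(x0,y0))*6, "pin top/base", (proj(s,(.678,0,.07))-(x0,y0))*6,(proj(s,(.678,0,.03))-(x0,y0))*6)
E
python3 v.py pics/v1.png
```

```text
Traceback (most recent call last):
  File "v.py", line 3, in <module>
    s=ctrl.capture("side"); o=ctrl.observe(); print(o["tool_pos"].round(4),o["contact_force"].round(2),o["gripper_width"].round(4))
                                                                                                       ^^^^^^^^^^^^^^^^^^^^^^^^
AttributeError: 'float' object has no attribute 'round'
```

```bash
sed -i 's/o\["gripper_width"\].round(4)/o["gripper_width"]/' v.py; python3 v.py pics/v1.png
```

```text
[0.6738 0.0014 0.1201] [-0.31  0.33 -0.85] 0.027657500369266532
301 189
crop 251 144 tcp in crop [304.98750291 274.65666534] pin top/base [310.51764826 375.76858251] [306.1296871  451.01262535]
```

View pics/v1.png

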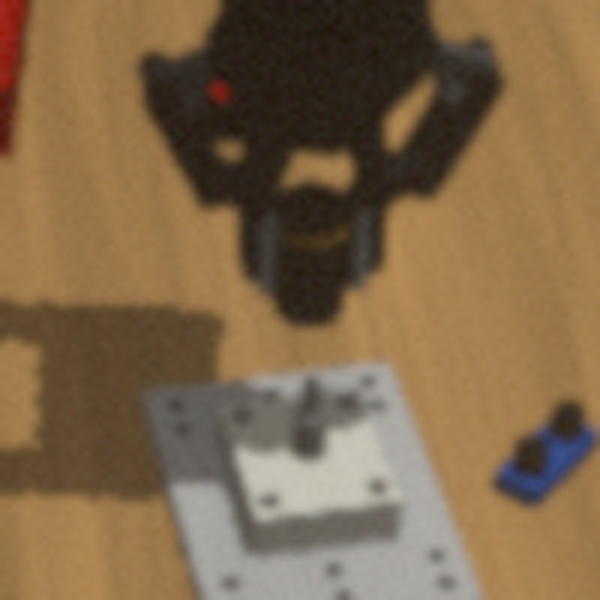

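The crop shows the cap held upright, with its rim centre near (308,298). The pin tip is at about (313,380) and the pin base at (308,450), so the cap sits a little short in x. I'll measure it numerically.

```bash
cat > m.py <<'E'
from h import *
# mean of several side frames; dark-profile centroids per row
n=4; s=ctrl.capture("side"); I=[]; T=[]
for _ in range(n):
    s=ctrl.capture("side"); I.append(s["img"].astype(float).mean(2)); T.append(ctrl.observe()["tool_pos"])
g=np.mean(I,0); T=np.mean(T,0); print("tcp",T.round(4),np.std([*T]) and "")
def edges(v0,x0,x1):
    r=g[v0,x0:x1]; lo,hi=r.min(),(r[0]+r[-1])/2; th=(lo+hi)/2; k=np.where(r<th)[0]
    a=k[0];b=k[-1]
    L=x0+a-(th-r[a])/(r[a-1]-r[a]) if a else x0; R=x0+b+(th-r[b])/(r[b+1]-r[b]) if b<len(r)-1 else x1
    return L,R
if __name__=="__main__":
    u,v=proj(s,T-[0,0,.0125]); print("rim pred",u,v)
    for r in range(int(v)-5,int(v)+6):
        L,R=edges(r,int(u)-12,int(u)+13); print(r,round((L+R)/2,2),round(R-L,2))
    for r in range(206,222):
        L,R=edges(r,296,310); print("pin",r,round((L+R)/2,2),round(R-L,2),g[r,296:310].astype(int))
    print("col",g[185:212,int(u)].astype(int), "pin pred",proj(s,(.678,0,.07)),proj(s,(.678,0,.03)),proj(s,(.679,0,.03)),proj(s,(.678,0.001,.03)))
E
python3 m.py
```

```text
tcp [0.6739 0.0017 0.1206] 
rim pred 301.61141337403706 193.7519306666883
188 301.62 20.96
189 300.89 18.9
190 301.32 17.48
191 301.4 15.34
192 301.23 13.2
193 301.35 12.04
194 301.46 11.37
195 301.5 10.64
196 301.59 9.41
197 301.62 7.8
198 301.59 6.78
pin 206 299.79 7.45 [141 139 140 145 145 139 132 136 146 154 156 159 159 160]
pin 207 302.51 2.93 [156 156 159 160 156 135 111 114 135 151 158 159 160 157]
pin 208 302.61 2.87 [140 147 159 162 150 125  96  99 119 138 147 149 148 146]
pin 209 302.63 2.35 [106 125 146 150 137 109  81  83 100 119 126 124 119 117]
pin 210 302.48 2.0 [ 99 111 125 128 117  93  72  76  91 104 105  95  85  88]
pin 211 305.5 9.01 [104 108 111 108 101  82  72  76  91 104  99  88  77  81]
pin 212 301.87 3.28 [106 107 106 103  93  85  81  85  97 106 105 101  94  96]
pin 213 301.4 5.38 [107 106 107 100  92  92  95  97 102 104 110 109 110 116]
pin 214 301.49 7.02 [107 109 106  97  84  86  96  97  99 106 116 122 135 149]
pin 215 300.28 8.57 [108 107 105  95  80  73  79  84  92 120 144 151 165 179]
pin 216 300.86 6.69 [108 108 107  95  76  66  69  78  98 142 175 182 185 189]
pin 217 301.09 6.11 [111 113 110  96  75  68  70  76 102 151 182 190 189 190]
pin 218 301.46 5.42 [126 136 131 107  81  69  69  77 106 150 183 190 191 189]
pin 219 301.77 4.92 [159 169 162 139 108  88  84  92 120 160 185 190 192 190]
pin 220 301.97 4.19 [183 186 183 171 153 132 123 132 154 176 188 190 189 190]
pin 221 301.98 3.7 [191 191 190 187 181 172 168 172 181 188 189 191 190 191]
col [ 37  33  35  35  36  36  33  35  35  34  33  39  57  88 110 115 116 115
 116 116 128 139 135 125 109  93  82] pin pred [302.75294138 206.62809709] [302.02161452 219.16877089] [302.43099162 219.14560896] [301.96656139 218.89297473]
```

Run:
```python
from h import *
t=ctrl.capture("top"); im=cv2.imread("pics/top0.png").astype(int)
for x0 in(237,315):
    r=im[258:286,x0:x0+28]; m=((r[...,2]-r[...,0])<12)&(r.max(2)<80)
    b=max(blobs(m,20),key=lambda b:b[1][4]); u,v=b[0]+(x0,258); print(u,v,b[1],plane(t,u,v,.05).round(4),plane(t,u,v,.045).round(4))
# block/plate outline in top0
g=im.min(2); m=g>110
b=[q for q in blobs(m[150:220,240:330],500)]; print(b)
c,_=cv2.findContours(m[150:220,240:330].astype(np.uint8),0,2); c=max(c,key=cv2.contourArea); rc=cv2.minAreaRect(c); print(rc, plane(t,rc[0][0]+240,rc[0][1]+150,.008).round(4))
s=cv2.imread("pics/side0.png").astype(int); m=s[:,:,:].min(2)>100
c,_=cv2.findContours(m[195:255,265:340].astype(np.uint8),0,2); c=max(c,key=cv2.contourArea); q=cv2.approxPolyDP(cv2.convexHull(c),4,True)[:,0]+(265,195); print(q.tolist())
p=ctrl.capture("side"); print(np.mean([plane(p,*x,.008) for x in q],0))
np.set_printoptions(linewidth=200); print(im[174:192,276:294].min(2))
```

```text
249.67 270.79 [ 7  8 12 11 96] [0.4757 0.0731 0.05  ] [0.4755 0.0734 0.045 ]
329.61 271.07 [  8   8  13  11 102] [ 0.4791 -0.103   0.05  ] [ 0.4789 -0.1036  0.045 ]
[(array([43.5 , 34.62]), array([  11,   10,   67,   51, 2825], dtype=int32))]
((43.51763916015625, 34.72941207885742), (46.47807693481445, 63.96487808227539), 85.60128784179688) [0.6759 0.0026 0.008 ]
[[315, 204], [331, 244], [287, 250], [275, 209]]
[6.78474825e-01 1.39022646e-04 8.00000000e-03]
[[192 191 192 194 193 193 194 192 191 192 191 190 193 192 192 192 184 139]
 [192 191 192 192 193 194 192 193 191 195 191 192 190 191 188 192 189 178]
 [195 192 192 195 196 189 193 192 193 191 194 195 192 192 192 188 193 191]
 [193 192 194 194 192 195 192 191 191 192 196 193 192 194 194 194 192 193]
 [193 192 194 193 193 191 193 186 179 190 188 194 195 192 194 191 190 193]
 [192 193 193 193 192 187 165 133 139 156 184 192 192 195 191 193 192 191]
 [194 191 193 190 185 165 116  97 131 113 150 189 195 193 193 193 194 193]
 [193 192 191 194 183 138  75  73  96  84 121 184 192 193 195 192 192 193]
 [195 193 194 192 172  96  55  49  55  66 112 168 190 194 194 193 192 193]
 [191 192 190 180 135  72  46  44  47  72 109 175 191 192 193 193 195 192]
 [192 191 192 176 112  63  45  44  53  76 120 188 192 192 193 193 195 194]
 [190 191 186 142 101  87  58  49  74 122 169 192 191 192 193 191 194 191]
 [194 191 189 163 124 109 105 119 158 175 192 192 192 195 188 192 195 193]
 [192 194 194 188 175 172 171 175 190 190 191 194 196 195 193 191 194 192]
 [194 195 193 193 192 189 191 190 195 193 192 195 191 191 195 192 193 190]
 [195 191 192 193 191 191 191 194 194 192 194 192 192 192 194 194 192 191]
 [191 192 192 190 192 192 192 192 192 195 193 193 192 194 192 195 191 193]
 [190 192 192 194 193 193 192 194 194 194 190 195 194 193 194 194 192 187]]
```

{"fn": "move_arm", "kwargs": {
  "series": [0.38, 0, 0, 0, 0, 0, 2, 0.38, 0, 1.5, 0, 0, 0, 2, 0.38, 0, 3, 0, 0, 0, 2, 0.38, 0, 3.4, 0, 0, 0, 2, 0.38, 0, 3.7, 0, 0, 0, 2, 0.38, 0, 3.9, 0, 0, 0, 2, 0.38, 0, 4.1, 0, 0, 0, 2, 0.38, 0, 4.3, 0, 0, 0, 2, 0.38, 0, 4.3, 0, 0, 0, 2]
}}

```text
time_s: 4.92
tool_pos: [0.6788, 0.0013, 0.0773]
eef_rot: [[1.0, -0.001, 0.0], [-0.001, -1.0, 0.0], [0.0, -0.0, -1.0]]
contact_force: [-0.3, -0.1, -1.3]
gripper_width: 0.0276
```

{"fn": "move_arm", "kwargs": {
  "series": [0, 0, 0.2, 0, 0, 0, 2, 0, 0, 0.4, 0, 0, 0, 2, 0, 0, 0.6, 0, 0, 0, 2, 0, 0, 0.8, 0, 0, 0, 2, 0, 0, 0.8, 0, 0, 0, 2]
}}

```text
time_s: 5.33
tool_pos: [0.6784, 0.0013, 0.0687]
eef_rot: [[1.0, -0.001, -0.001], [-0.001, -1.0, 0.0], [-0.001, -0.0, -1.0]]
contact_force: [0.2, -0.2, -0.6]
gripper_width: 0.0272
```

{"fn": "move_arm", "kwargs": {
  "series": [0, 0, 0.2, 0, 0, 0, 2, 0, 0, 0.4, 0, 0, 0, 2, 0, 0, 0.5, 0, 0, 0, 2, 0, 0, 0.6, 0, 0, 0, 2, 0, 0, 0.6, 0, 0, 0, 2]
}}

```text
time_s: 5.75
tool_pos: [0.6786, 0.0013, 0.063]
eef_rot: [[1.0, -0.001, -0.0], [-0.001, -1.0, 0.0], [-0.0, -0.0, -1.0]]
contact_force: [0.0, 0.3, -0.6]
gripper_width: 0.0275
```

{"fn": "move_arm", "kwargs": {
  "series": [0, 0, 0.1, 0, 0, 0, 2, 0, 0, 0.2, 0, 0, 0, 2, 0, 0, 0.3, 0, 0, 0, 2, 0, 0, 0.4, 0, 0, 0, 2, 0, 0, 0.4, 0, 0, 0, 2]
}}

```text
time_s: 6.17
tool_pos: [0.6787, 0.0017, 0.059]
eef_rot: [[1.0, -0.001, 0.0], [-0.001, -1.0, 0.001], [0.0, -0.001, -1.0]]
contact_force: [0.1, 2.5, 0.3]
gripper_width: 0.0273
```

{"fn": "move_arm", "kwargs": {
  "series": [0, -0.1, 0, 0, 0, 0, 2, 0, -0.1, 0.2, 0, 0, 0, 2, 0, -0.1, 0.4, 0, 0, 0, 2, 0, -0.1, 0.6, 0, 0, 0, 2, 0, -0.1, 0.6, 0, 0, 0, 2]
}}

```text
time_s: 6.58
tool_pos: [0.6782, 0.0021, 0.0524]
eef_rot: [[1.0, -0.001, -0.001], [-0.001, -1.0, -0.0], [-0.001, 0.0, -1.0]]
contact_force: [0.1, -0.2, 0.2]
gripper_width: 0.0274
```

```bash
python3 v.py pics/v2.png
```

```text
[0.6783 0.0022 0.0527] [-0.23  0.54 -0.68] 0.027444074449582707
302 211
crop 252 166 tcp in crop [302.66415252 273.2319329 ] pin top/base [304.51764826 243.76858251] [300.1296871  319.01262535]
```

View pics/v2.png

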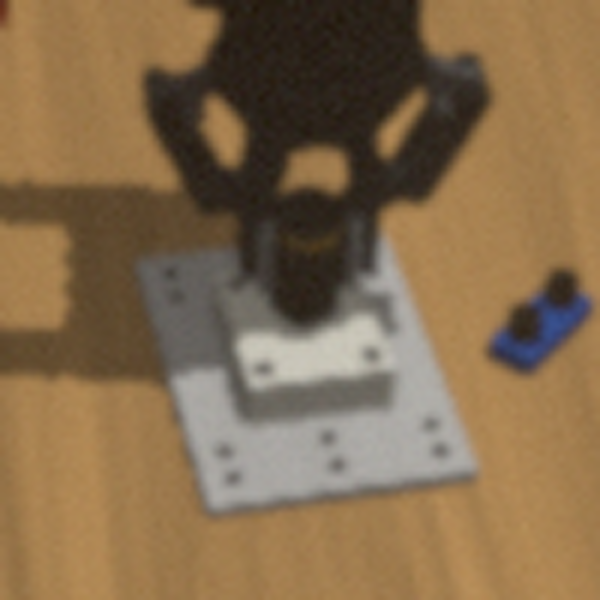

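The side crop shows the cap in the same place in the grip, with its rim near (303,320). It is past the cone, so it is probably the good cap. I'll continue to the seat.

{"fn": "move_arm", "kwargs": {
  "series": [0, 0, 0.2, 0, 0, 0, 2, 0, 0, 0.4, 0, 0, 0, 2, 0, 0, 0.6, 0, 0, 0, 2, 0, 0, 0.8, 0, 0, 0, 2, 0, 0, 0.9, 0, 0, 0, 2, 0, 0, 0.9, 0, 0, 0, 2]
}}

```text
time_s: 7.13
tool_pos: [0.6784, 0.0023, 0.0438]
eef_rot: [[1.0, -0.001, -0.001], [-0.001, -1.0, 0.0], [-0.001, -0.0, -1.0]]
contact_force: [-0.1, 0.5, -1.1]
gripper_width: 0.0277
```

{"fn": "move_arm", "kwargs": {
  "series": [0, 0, 0.1, 0, 0, 0, 2, 0, 0, 0.2, 0, 0, 0, 2, 0, 0, 0.25, 0, 0, 0, 2, 0, 0, 0.25, 0, 0, 0, 2]
}}

```text
time_s: 7.47
tool_pos: [0.679, 0.0023, 0.0425]
eef_rot: [[1.0, -0.001, 0.0], [-0.001, -1.0, -0.0], [0.0, 0.0, -1.0]]
contact_force: [-2.0, 0.3, 3.5]
gripper_width: 0.0273
```

Contact came at TCP z = 0.0425, so the rim is on the block at 30 mm and cap 1 is good. Next: lift it and carry it to the tray.

{"fn": "move_arm", "kwargs": {
  "series": [0, 0, -1.5, 0, 0, 0, 2, 0, 0, -3.5, 0, 0, 0, 2, 0, 0, -6, 0, 0, 0, 2, 0, 0, -8.3, 0, 0, 0, 2, -1, 2, -8.3, 0, 0, 0, 2, -3, 5, -8.3, 0, 0, 0, 2, -5, 8, -8.3, 0, 0, 0, 2, -7, 11, -8.3, 0, 0, 0, 2, -9, 14, -8.3, 0, 0, 0, 2, -11, 17, -8.3, 0, 0, 0, 2, -13, 20, -8.3, 0, 0, 0, 2, -15, 23, -8.3, 0, 0, 0, 2]
}}

```text
time_s: 8.47
tool_pos: [0.5275, -0.2289, 0.1259]
eef_rot: [[1.0, -0.001, 0.001], [-0.001, -1.0, -0.001], [0.001, 0.001, -1.0]]
contact_force: [0.0, -0.3, -0.7]
gripper_width: 0.0272
```

{"fn": "move_arm", "kwargs": {
  "series": [-2, 3, 0, 0, 0, 0, 2, -4, 6, 0, 0, 0, 0, 2, -5.9, 7.1, 0, 0, 0, 0, 2, -5.9, 7.1, 2, 0, 0, 0, 2, -5.9, 7.1, 5, 0, 0, 0, 2, -5.9, 7.1, 8, 0, 0, 0, 2, -5.9, 7.1, 9.5, 0, 0, 0, 2, -5.9, 7.1, 10.2, 0, 0, 0, 2, -5.9, 7.1, 10.6, 0, 0, 0, 2, -5.9, 7.1, 10.6, 0, 0, 0, 2]
}}

```text
time_s: 9.3
tool_pos: [0.4697, -0.2986, 0.0192]
eef_rot: [[1.0, -0.001, 0.0], [-0.001, -1.0, -0.0], [0.0, 0.0, -1.0]]
contact_force: [-0.4, -0.3, 0.6]
gripper_width: 0.0277
```

{"fn": "move_arm", "kwargs": {
  "series": [0, 0, 0.15, 0, 0, 0, 2, 0, 0, 0.25, 0, 0, 0, 2, 0, 0, 0.3, 0, 0, 0, 2, 0, 0, 0.3, 0, 0, 0, 2]
}}

```text
time_s: 9.63
tool_pos: [0.47, -0.2989, 0.0167]
eef_rot: [[1.0, -0.001, 0.001], [-0.001, -1.0, -0.001], [0.001, 0.001, -1.0]]
contact_force: [-0.4, -0.1, -0.8]
gripper_width: 0.0273
```

{"fn": "move_arm", "kwargs": {
  "series": [0, 0, 0.1, 0, 0, 0, 2, 0, 0, 0.1, 0, 0, 0, 2, 0, 0, 0.1, 0, 0, 0, 3.2, 0, 0, 0.1, 0, 0, 0, 4, 0, 0, 0.1, 0, 0, 0, 5, 0, 0, 0.1, 0, 0, 0, 5, 0, 0, -1, 0, 0, 0, 5, 0, 0, -3, 0, 0, 0, 5, 0, 0, -6, 0, 0, 0, 5, 0, 0, -10, 0, 0, 0, 6, 0, 0, -11, 0, 0, 0, 8.5, 0, 0, -11, 0, 0, 0, 8.5]
}}

```text
time_s: 10.63
tool_pos: [0.4722, -0.3006, 0.1318]
eef_rot: [[1.0, -0.001, 0.008], [-0.001, -1.0, -0.006], [0.008, 0.006, -1.0]]
contact_force: [0.8, -0.1, -0.5]
gripper_width: 0.0817
```

{"fn": "move_arm", "kwargs": {
  "series": [0.8, -3, 0, 0, 0, 0, 8.5, 0.8, -6.5, 0, 0, 0, 0, 8.5, 0.8, -10, 0, 0, 0, 0, 8.5, 0.8, -13.5, 0, 0, 0, 0, 8.5, 0.8, -17, 0, 0, 0, 0, 8.5, 0.8, -19.7, 0, 0, 0, 0, 8.5, 0.8, -19.7, 0, 0, 0, 0, 8.5, 0.8, -19.7, 0, 0, 0, 0, 8.5]
}}

```text
time_s: 11.3
tool_pos: [0.4769, -0.1002, 0.1248]
eef_rot: [[1.0, 0.002, -0.002], [0.002, -1.0, 0.0], [-0.002, -0.0, -1.0]]
contact_force: [-0.2, -0.0, 0.1]
gripper_width: 0.0852
```

Run:
```python
from h import *
t=ctrl.capture("top"); s=ctrl.capture("side"); o=np.zeros((400,800,3),np.uint8)
o[:,:400]=cv2.resize(t["img"][230:330,370:470],None,fx=4,fy=4,interpolation=2);o[:,400:]=cv2.resize(s["img"][220:380,160:320],(400,400),interpolation=2)
cv2.imwrite("pics/v3.png",o); print(ctrl.observe()["tool_pos"])
```

```text
[ 0.4772917  -0.10178314  0.12523151]
```

View pics/v3.png

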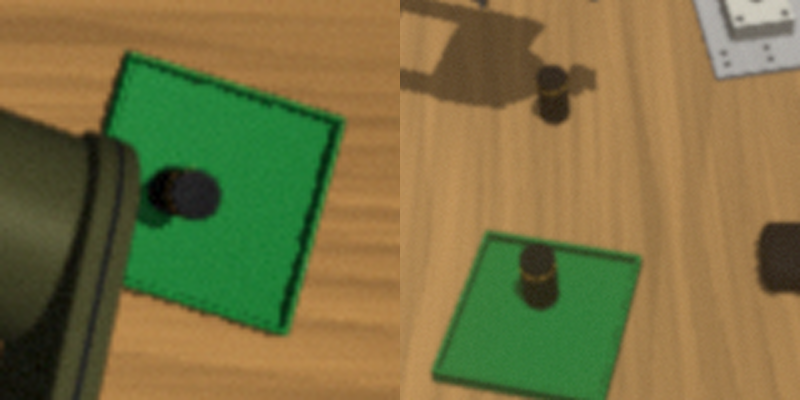

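The crop shows cap 1 standing upright in the tray, at (195,195) in the top view. Cap 2 is still standing on the bench, so I'll take it now.

{"fn": "move_arm", "kwargs": {
  "series": [0.3, 0.17, 4, 0, 0, 0, 8.5, 0.3, 0.17, 7, 0, 0, 0, 8.5, 0.3, 0.17, 9.5, 0, 0, 0, 7, 0.3, 0.17, 11.2, 0, 0, 0, 6, 0.3, 0.17, 11.3, 0, 0, 0, 5, 0.3, 0.17, 11.3, 0, 0, 0, 4, 0.3, 0.17, 11.3, 0, 0, 0, 3.5, 0.3, 0.17, 11.3, 0, 0, 0, 3, 0.3, 0.17, 11.3, 0, 0, 0, 2.5, 0.3, 0.17, 11.3, 0, 0, 0, 2, 0.3, 0.17, 11.3, 0, 0, 0, 2, 0.3, 0.17, 11.3, 0, 0, 0, 2]
}}

```text
time_s: 12.4
tool_pos: [0.4823, -0.104, 0.0147]
eef_rot: [[1.0, -0.001, 0.003], [-0.001, -1.0, -0.002], [0.003, 0.002, -1.0]]
contact_force: [0.4, -2.0, 7.0]
gripper_width: 0.0277
```

{"fn": "move_arm", "kwargs": {
  "series": [0, 0, -1, 0, 0, 0, 2, 0, 0, -4, 0, 0, 0, 2, 0, 0, -8, 0, 0, 0, 2, 0, 0, -11, 0, 0, 0, 2, 3, -1.5, -11, 0, 0, 0, 2, 6.5, -3.5, -11, 0, 0, 0, 2, 10, -5.5, -11, 0, 0, 0, 2, 13.5, -7.5, -11, 0, 0, 0, 2, 17, -9.5, -11, 0, 0, 0, 2, 19.6, -10.6, -11, 0, 0, 0, 2, 19.6, -10.6, -11, 0, 0, 0, 2, 19.6, -10.6, -11, 0, 0, 0, 2]
}}

```text
time_s: 13.4
tool_pos: [0.6771, 0.0036, 0.1226]
eef_rot: [[1.0, 0.001, -0.001], [0.001, -1.0, 0.0], [-0.001, -0.0, -1.0]]
contact_force: [0.7, 0.9, -0.5]
gripper_width: 0.0278
```

```bash
sed -i 's/T-\[0,0,.0125\]/T-[0,0,.0147]/' m.py; python3 m.py | grep -v pin
```

```text
tcp [0.6756 0.0022 0.1227] 
rim pred 302.3317227678154 193.6094797294273
188 301.6 18.96
189 302.22 17.41
190 302.42 15.4
191 302.07 13.03
192 302.17 11.92
193 302.18 11.6
194 302.21 11.34
195 302.25 10.71
196 302.4 9.47
197 302.41 7.9
198 302.25 7.26
col [ 41  33  34  36  34  34  35  35  35  36  35  39  56  87 111 115 117 117
```

{"fn": "move_arm", "kwargs": {
  "series": [0.27, 0, 0, 0, 0, 0, 2, 0.27, 0, 1.5, 0, 0, 0, 2, 0.27, 0, 3, 0, 0, 0, 2, 0.27, 0, 3.4, 0, 0, 0, 2, 0.27, 0, 3.7, 0, 0, 0, 2, 0.27, 0, 3.9, 0, 0, 0, 2, 0.27, 0, 4.1, 0, 0, 0, 2, 0.27, 0, 4.2, 0, 0, 0, 2, 0.27, 0, 4.2, 0, 0, 0, 2]
}}

```text
time_s: 14.4
tool_pos: [0.6796, 0.0026, 0.081]
eef_rot: [[1.0, -0.001, 0.0], [-0.001, -1.0, 0.0], [0.0, -0.0, -1.0]]
contact_force: [0.1, 0.6, -0.5]
gripper_width: 0.0276
```

{"fn": "move_arm", "kwargs": {
  "series": [0, 0, 0.1, 0, 0, 0, 2, 0, 0, 0.2, 0, 0, 0, 2, 0, 0, 0.3, 0, 0, 0, 2, 0, 0, 0.4, 0, 0, 0, 2, 0, 0, 0.4, 0, 0, 0, 2]
}}

```text
time_s: 14.82
tool_pos: [0.6793, 0.0027, 0.0765]
eef_rot: [[1.0, -0.001, -0.0], [-0.001, -1.0, 0.0], [-0.0, -0.0, -1.0]]
contact_force: [-0.8, 1.2, -0.5]
gripper_width: 0.0275
```

{"fn": "move_arm", "kwargs": {
  "series": [-0.05, -0.03, 0.1, 0, 0, 0, 2, -0.05, -0.03, 0.2, 0, 0, 0, 2, -0.05, -0.03, 0.3, 0, 0, 0, 2, -0.05, -0.03, 0.3, 0, 0, 0, 2]
}}

```text
time_s: 15.15
tool_pos: [0.6788, 0.0028, 0.0734]
eef_rot: [[1.0, -0.001, -0.0], [-0.001, -1.0, -0.0], [-0.0, 0.0, -1.0]]
contact_force: [0.6, 0.9, -0.6]
gripper_width: 0.0275
```

{"fn": "move_arm", "kwargs": {
  "series": [0, 0, 0.1, 0, 0, 0, 2, 0, 0, 0.2, 0, 0, 0, 2, 0, 0, 0.3, 0, 0, 0, 2, 0, 0, 0.4, 0, 0, 0, 2, 0, 0, 0.4, 0, 0, 0, 2]
}}

```text
time_s: 15.57
tool_pos: [0.6787, 0.0029, 0.0695]
eef_rot: [[1.0, -0.001, -0.001], [-0.001, -1.0, 0.0], [-0.001, -0.0, -1.0]]
contact_force: [-0.6, -0.4, 0.1]
gripper_width: 0.0277
```

{"fn": "move_arm", "kwargs": {
  "series": [0, 0, 0.1, 0, 0, 0, 2, 0, 0, 0.2, 0, 0, 0, 2, 0, 0, 0.3, 0, 0, 0, 2, 0, 0, 0.4, 0, 0, 0, 2, 0, 0, 0.4, 0, 0, 0, 2]
}}

```text
time_s: 15.98
tool_pos: [0.679, 0.003, 0.0662]
eef_rot: [[1.0, -0.001, -0.0], [-0.001, -1.0, 0.0], [-0.0, -0.0, -1.0]]
contact_force: [-1.9, 0.6, 2.4]
gripper_width: 0.0278
```

{"fn": "move_arm", "kwargs": {
  "series": [0, 0, 0.05, 0, 0, 0, 2, 0, 0, 0.1, 0, 0, 0, 2, 0, 0, 0.1, 0, 0, 0, 2]
}}

```text
time_s: 16.23
tool_pos: [0.6791, 0.003, 0.066]
eef_rot: [[1.0, -0.001, 0.0], [-0.001, -1.0, 0.0], [0.0, -0.0, -1.0]]
contact_force: [-3.2, 1.2, 6.2]
gripper_width: 0.0276
```

```bash
python3 v.py pics/v4.png
```

```text
[0.6791 0.003  0.066 ] [-2.25  0.12  5.64] 0.027814191889455095
302 207
crop 252 162 tcp in crop [305.94103703 270.40213254] pin top/base [304.51764826 267.76858251] [300.1296871  343.01262535]
```

View pics/v4.png

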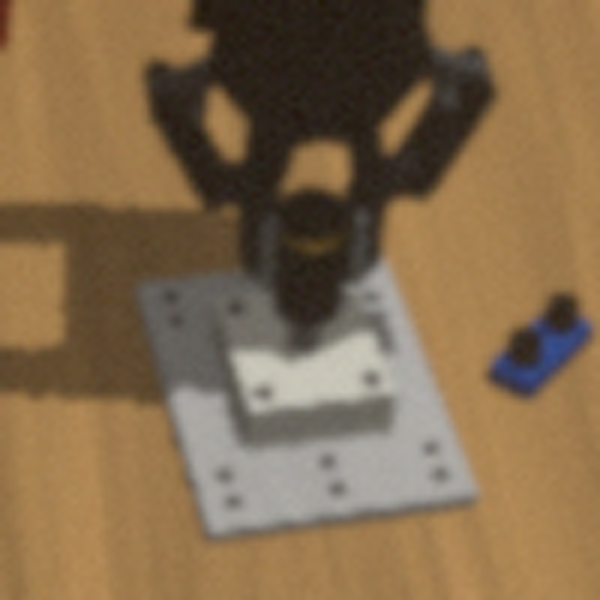

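The cap has stopped with the pin showing below its rim, near (303,335). To rule out an off-centre catch, I'll ease up, recentre to cap 1's seated position (x 0.6784, y 0.0023) and try again gently.

{"fn": "move_arm", "kwargs": {
  "series": [-0.05, 0.05, -0.2, 0, 0, 0, 2, -0.09, 0.07, -0.2, 0, 0, 0, 2, -0.09, 0.07, -0.1, 0, 0, 0, 2, -0.09, 0.07, 0, 0, 0, 0, 2, -0.09, 0.07, 0.05, 0, 0, 0, 2, -0.09, 0.07, 0.05, 0, 0, 0, 2]
}}

```text
time_s: 16.78
tool_pos: [0.6788, 0.0025, 0.066]
eef_rot: [[1.0, -0.001, 0.001], [-0.001, -1.0, 0.0], [0.001, -0.0, -1.0]]
contact_force: [-2.2, 2.7, 7.9]
gripper_width: 0.0277
```

{"fn": "move_arm", "kwargs": {
  "series": [0, 0, -0.35, 0, 0, 0, 2, -0.1, 0, -0.35, 0, 0, 0, 2, -0.2, 0, -0.35, 0, 0, 0, 2, -0.2, 0, -0.35, 0, 0, 0, 2]
}}

```text
time_s: 17.12
tool_pos: [0.6777, 0.0025, 0.0682]
eef_rot: [[1.0, -0.001, 0.005], [-0.001, -1.0, 0.001], [0.005, -0.001, -1.0]]
contact_force: [5.8, 2.7, -1.2]
gripper_width: 0.0275
```

{"fn": "move_arm", "kwargs": {
  "series": [0.2, 0, 0, 0, 0, 0, 2, 0.4, 0, 0, 0, 0, 0, 2, 0.4, 0, 0, 0, 0, 0, 2]
}}

```text
time_s: 17.37
tool_pos: [0.6791, 0.0025, 0.067]
eef_rot: [[1.0, -0.001, -0.003], [-0.001, -1.0, 0.001], [-0.003, -0.001, -1.0]]
contact_force: [-1.5, 2.9, 1.6]
gripper_width: 0.028
```

The sideways play at the 8 mm shank is only about ±1 mm, and the stop is again 21 mm above the seat. Cap 2 is undersize and goes to the red bin.

{"fn": "move_arm", "kwargs": {
  "series": [-0.15, 0, -0.5, 0, 0, 0, 2, -0.15, 0, -2, 0, 0, 0, 2, -0.15, 0, -4, 0, 0, 0, 2, -0.15, 0, -6, 0, 0, 0, 2, -1.5, -3, -6, 0, 0, 0, 2, -3, -6, -6, 0, 0, 0, 2, -5, -9.5, -6, 0, 0, 0, 2, -7, -13, -6, 0, 0, 0, 2, -9, -16.5, -6, 0, 0, 0, 2, -11, -20, -6, 0, 0, 0, 2, -13, -23.5, -6, 0, 0, 0, 2, -15, -27, -6, 0, 0, 0, 2]
}}

```text
time_s: 18.37
tool_pos: [0.5292, 0.2729, 0.1282]
eef_rot: [[1.0, -0.001, 0.001], [-0.001, -1.0, -0.001], [0.001, 0.001, -1.0]]
contact_force: [1.0, 0.7, -1.0]
gripper_width: 0.0277
```

{"fn": "move_arm", "kwargs": {
  "series": [-1.2, -3.5, 0, 0, 0, 0, 2, -2.4, -6.7, 0, 0, 0, 0, 2, -2.4, -6.7, 0, 0, 0, 0, 2, -2.4, -6.7, 3, 0, 0, 0, 2, -2.4, -6.7, 6, 0, 0, 0, 2, -2.4, -6.7, 8.5, 0, 0, 0, 2, -2.4, -6.7, 10, 0, 0, 0, 2, -2.4, -6.7, 10.5, 0, 0, 0, 2, -2.4, -6.7, 10.7, 0, 0, 0, 2, -2.4, -6.7, 10.7, 0, 0, 0, 2]
}}

```text
time_s: 19.2
tool_pos: [0.507, 0.3389, 0.0213]
eef_rot: [[1.0, -0.001, 0.001], [-0.001, -1.0, -0.0], [0.001, 0.0, -1.0]]
contact_force: [-0.0, 0.0, 0.5]
gripper_width: 0.0275
```

{"fn": "move_arm", "kwargs": {
  "series": [0, 0, 0.15, 0, 0, 0, 2, 0, 0, 0.3, 0, 0, 0, 2, 0, 0, 0.3, 0, 0, 0, 2, 0, 0, 0.3, 0, 0, 0, 3.2, 0, 0, 0.3, 0, 0, 0, 4, 0, 0, 0.3, 0, 0, 0, 5, 0, 0, 0.3, 0, 0, 0, 5, 0, 0, -1, 0, 0, 0, 5, 0, 0, -4, 0, 0, 0, 5, 0, 0, -8, 0, 0, 0, 5, 0, 0, -12, 0, 0, 0, 6, 0, 0, -15, 0, 0, 0, 6]
}}

```text
time_s: 20.2
tool_pos: [0.5072, 0.3399, 0.1757]
eef_rot: [[1.0, -0.001, 0.004], [-0.001, -1.0, 0.002], [0.004, -0.002, -1.0]]
contact_force: [0.3, -0.1, 0.2]
gripper_width: 0.06
```

{"fn": "move_arm", "kwargs": {
  "series": [-2, -4, -1, 0, 0, 0, 6, -6, -8, -1, 0, 0, 0, 7, -9, -12, -1, 0, 0, 0, 8, -10, -15, -1, 0, 0, 0, 8, -10, -18, -1, 0, 0, 0, 8, -10, -18, -1, 0, 0, 0, 8, -10, -18, -1, 0, 0, 0, 8, -10, -18, -1, 0, 0, 0, 8]
}}

```text
time_s: 20.87
tool_pos: [0.4064, 0.5194, 0.1813]
eef_rot: [[1.0, -0.0, 0.0], [-0.0, -1.0, -0.0], [0.0, 0.0, -1.0]]
contact_force: [-0.1, -0.2, -0.1]
gripper_width: 0.0803
```

Run:
```python
from h import *
t=ctrl.capture("top"); s=ctrl.capture("side"); o=np.zeros((560,760,3),np.uint8)
o[:280,:373]=cv2.resize(t["img"],(373,280));o[:280,387:]=cv2.resize(s["img"],(373,280))
o[280:,:373]=cv2.resize(t["img"][200:305,70:210],(373,280),interpolation=2);o[280:,387:]=cv2.resize(s["img"][110:215,160:300],(373,280),interpolation=2)
cv2.imwrite("pics/v5.png",o); q=ctrl.observe();print(q["tool_pos"],q["qvel"],q["time_s"],q["gripper_width"])
```

```text
[0.40698731 0.5183853  0.18111731] [-0.66214678 -0.19958749  0.31480545  0.15761825 -0.17433109  0.0264027 ] 20.9667 0.08014436016176815
```

View pics/v5.png

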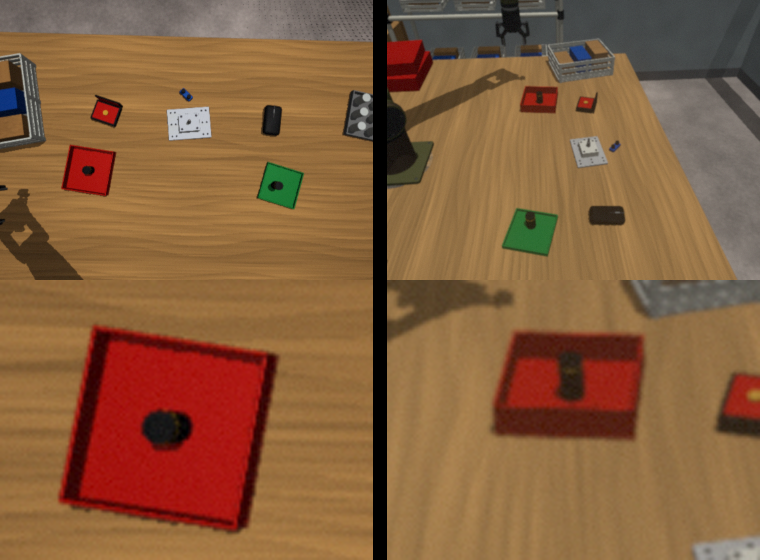

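The picture shows one cap upright in the red bin and one upright in the green tray. The bystanders haven't moved and the gripper is clear and empty, so I'll hand the job in.

```bash
python3 -c "
from cell import ctrl
print(ctrl.sign_off())"
```

```text
the job is handed in; nothing more can be done
None
```

Both caps are gauged and sorted, one at a time, and the job is handed in at about 21 s of the 64 s allowed. I can't tell cap_a from cap_b by sight, so I name them by where they started.

- **Cap at y ≈ +0.07, good:** its rim went all the way down onto the white block, with light contact of about 3.5 N. It now stands mouth down on the floor of the green tray.
- **Cap at y ≈ -0.10, undersize:** it stopped with its rim about 21 mm above the seat, at up to about 8 N. It stopped at the same height after I recentred it. It also had only about ±1 mm of sideways play on the thin part of the pin, so this was not an off-centre catch. It is now in the red bin, standing upright.

**Last checks:** the final pictures from both cameras show one cap in each container. By eye, the mouse, gift box and blue clamp are where they started. The gripper was open and clear of everything.

**Disagreement:** the two cameras differed by 2–3 mm in absolute position, so I positioned the caps over the pin using relative measurements and the felt contact forces. No checks failed.

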